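# Clamp the sample board and bring the loupe to its notch

### The job

First wind the handwheel, which has a crank knob, clockwise until the clamp jaw is tight against the sample board. Then take the loupe carriage by its black finger grip and slide it to the left along the rail until the spring ball clicks into the notch, and finish holding the grip between the fingers with the carriage at the notch; the jaw must still be tight then. Leave the pot, the printing block and the star cutter where they stand.

Things in the scene. Friction and masses are not known exactly. Their poses are not given: they have to be found in the camera images.
- jig: plywood sample-viewing jig fixed to the table, 12 mm thick, about 160 x 315 mm. Origin at its underside; x away from the robot (within 0.2 rad), y left, z up. 'jig' offsets below are mm in this frame. A rail runs along jig y at x = -40; the wooden board (top at z = 18) lies behind it at x 0..70, y -65..25, a fence at its right edge; gearbox and handwheel at the left end
- wheel_axis (a point): centre of the steel handwheel (86 mm across, rim top at jig z = 57) on the grey gearbox, on its vertical axis, at jig (20, 115, 57)
- handwheel (a joint): angle of the handwheel in rad, grows CLOCKWISE seen from above. Starts between 0 and 1.2; at 5.4 the jaw meets the board and the wheel stops. It moves the jaw 5.5 mm per rad. About 1 to 2 N at the knob turns it; it stays where it is left, and may be pressed lightly against the stop
- crank_knob (a point): point on the axis of the crank knob at jig z = 82. The knob is upright, black, 18 mm across, jig z 57 to 95, 34 mm from the wheel axis, and spins freely on its pin, so the tool can keep its heading while it carries the knob round. With the handwheel at angle a the knob is at jig x = 20 + 34 cos a, y = 115 - 34 sin a
- jaw (a joint): steel clamp jaw left of the board, driven to the right by the handwheel. Value in m: 0 fully open, 0.0297 tight against the board's left edge
- carriage: aluminium carriage on the rail, 60 mm long, with a black upright finger grip on top and a round loupe (60 mm) on an arm over the board. Origin under its middle, at jig x = -40, z = 27; it slides only along jig y, from y = -100 (right end, starts within 15 mm of it) to +20 (left end). Friction 1 to 3 N; it stays where it is left
- carriage_grip (a point): point to grip the carriage, 41 mm above its origin (jig z = 68), in the black finger grip: 16 mm along jig y, 30 mm along jig x, jig z 45 to 82. Nothing stands above it
- plunger (a joint): spring plunger on the carriage's front lug: ball foot below, round pull knob above. Value in m: about 0.0005 while the ball runs on the flat of the steel notch bar, 0.006 at the bottom of the notch. The one V notch (14 mm wide, 45 degrees) is where the carriage is somewhere between jig y -40 and 0. Forcing the ball out takes about 10 N; let go within 4 mm of it, the carriage centres itself
- pot: small round pot, 69 mm across, 41 mm tall, origin at its underside; stands beyond the jig's left end: leave alone
- print_block: carved wooden printing block with a turned grip, 50 x 62 x 68 mm, origin at its underside; stands behind the jig: leave alone
- star_cutter: tin star-shaped cutter, 53 mm across, 20 mm tall, origin at its underside; stands behind the jig: leave alone

How it is judged:
By the outcome, as a careful person would: the job done as asked, in the order asked, and still so for the second after the job is handed in, while the arm keeps its last pose, push and grip.
It also fails if it takes over 53 s, if anything falls off the work surface, if the arm or the gripper's body presses on something with over 40 N, if the wrist force passes 120 N, or if a joint passes its speed limit or range.

### The arm

A 6-joint arm with a two-finger parallel gripper is mounted at the origin on a cart in front of the work surface, level with it; the furniture and walls round the work are solid. World frame = base frame: x ahead of the robot, y to its left, z up, the work surface at z = 0. Lengths are in m, angles in rad, forces in N, time in s.
With the tool pointing down it reaches from about 0.35 to 0.875 m from the base axis. Payload 4.2 kg.
Tool frame: the origin (TCP) lies between the finger pads, 19 mm behind the fingertips; this is the grasp point; z points along the fingers, y is the line along which they close (so a half turn about z gives the same grasp; the last joint's range is limited). The gripper opens to 87 mm and grips with 3 to 60 N. Pads are 19 mm wide; open, the fingers measure 117 mm over their backs; the gripper's body (75 mm by 190 mm) begins 51 mm behind the grasp point.
Start: joints at [1.512, 0.385, 0.008, 0, -1.194, -0.259], TCP at [0.195, 0.594, 0.241] pointing down, gripper open.
Joint ranges: [-3.14, 3.14], [-1.21, 2.06], [-1.07, 1.41], [-3.16, 2.05], [-2.99, -0.16], [-3.1, 3.1]. Speed limits (rad/s): [2.79, 2.79, 3.14, 3.14, 3.14, 3.14].

### API

Orientations are given as a rotation vector (axis times angle).
In Python, from plant import manip gives the robot as it stands.
- The arm moves only by the tool drive_tool, never from a script. Its argument "steps" is a list of rows, each a list of 7 numbers: the opening, from 0 (shut) to 1 (fully open), then the shift along the tool's x, y, z in units of 30 mm (1.0 is 30 mm), then the turn, a rotation vector about the tool's x, y, z in units of 8 degrees (1.0 is 8 degrees). A call has exactly 5 rows; each row is the pose to reach, as a shift and turn from the pose commanded when the call began, along the tool's axes at that moment; what a row does not reach only later rows make up. A row lasts 1/10 s, in which the tool goes at most 50 mm and 8.59 degrees, less where a joint would pass 70% of its speed; a pose out of reach is approached as far as the arm can. A call with a gripper value outside its range is refused whole. The fingers move at their own pace and stop on an object; "newtons" is the grip in N (left out, the last holds). Time passes only in rows, so rows that repeat a pose let the fingers close, or fill a call up. It gives the time, the measured TCP pose, the force, the opening and the grip force at its end, in the units of the state.
- manip.get_obs(): the state, without advancing time (a new reading comes with each control period).
- manip.camera(name): name is "scene" or "top" or "wrist"; returns the picture (400x640x3 uint8, red, green, blue); there is no depth.
- manip.camera_model(name): a dict with "intrinsics" (3x3 intrinsics, pixels), "rvec" (rotation vector, rad) and "tvec" (3), from world to camera coordinates, as OpenCV has them; the wrist camera has in their place "hand_eye" (4x4, takes a point from camera to tool coordinates, whose origin is the TCP and whose axes are the flange's). Camera axes: x right, y down, z forward; pixel columns grow to the right and rows downward; lengths in m; the calibration is good to about 2 mm. A picture is of the moment at which its call begins: read the wrist's pose just before it. camera_model takes no time and is no camera call.
- manip.hand_in(): hands the job in; it is judged then, once.
The state is a dict: "time_s": time; "qpos": joint angles; "qd": joint speeds; "tau": joint torques, N m; "eef_pos": TCP position; "eef_rot": TCP orientation; "contact_force": force on the tool from outside, world axes, zero at the start; "wrist_torque": the same for the moment, N m; "width": opening from 0.0 (shut) to 1.0 (fully open); "finger_force": force on a finger pad.
Only numpy, scipy, OpenCV 4.12 (cv2) and the standard library are available. Lean on these libraries where they do the work, as an engineer would, in place of code of your own. Each camera call takes 0.05 s, during which the arm holds its last target. There are 200 camera calls.

## Working session

There is one attempt and no reset: what is moved stays moved. The work goes in short steps, Python scripts to look and compute and a tool call to move; the robot and the scene stay as the last step left them, time stands still between calls to the robot, and variables do not carry over. Pictures are saved under pics/ and viewed, at most 10 in all, crops included, and the job is handed in when it is done.

Besides the shell and the picture viewer there is one more tool, called after "Emit:" as a command line: name --pt "numbers of a row" for each row, then --argument value for the rest. drive_tool: Moves the arm, as the interface text tells. Its arguments: {"type":"object","properties":{"steps":{"type":"array","items":{"type":"array","items":{"type":"number"}}},"newtons":{"type":"number"}},"required":["steps"]}

```bash
mkdir -p pics; python3 - <<'E'
from plant import manip
import cv2,numpy as np
for n in("scene","top"):
    cv2.imwrite(f"pics/{n}0.png",manip.camera(n)[:,:,::-1]);m=manip.camera_model(n);print(n,m)
o=manip.get_obs();print(o)
E
```

```text
scene {'intrinsics': array([[454.69463213,   0.        , 320.28719739],
       [  0.        , 454.69463213, 194.15948456],
       [  0.        ,   0.        ,   1.        ]]), 'rvec': array([ 0.56615151, -2.56901001,  1.28969866]), 'tvec': array([0.66927901, 0.02518024, 1.10936971])}
top {'intrinsics': array([[390.2560283 ,   0.        , 318.52682441],
       [  0.        , 390.2560283 , 198.1372733 ],
       [  0.        ,   0.        ,   1.        ]]), 'rvec': array([ 2.17761908, -2.1259192 ,  0.13892723]), 'tvec': array([0.35012547, 0.58132741, 0.84933553])}
{'time_s': 0.1, 'qpos': array([ 1.51160893e+00,  3.85462019e-01,  6.78127157e-03, -4.25450808e-04,
       -1.19401252e+00, -2.58614738e-01]), 'qd': array([-0.00013564, -0.00122052,  0.00366175,  0.00127589,  0.0001176 ,
       -0.00014389]), 'tau': array([ 8.46829244e-04, -3.91692281e+01,  1.87935394e+01,  4.23193172e+00,
        1.34486126e-02, -7.36608581e-05]), 'eef_pos': array([0.19511952, 0.59323796, 0.24028838]), 'eef_rot': array([ 3.10007253e+00, -4.97042619e-01, -3.21275870e-04]), 'contact_force': array([ 0.72301394, -0.51352108,  0.30737784]), 'wrist_torque': array([-0.00204023, -0.00437487,  0.01498765]), 'finger_force': 0.0, 'width': 1.0016107370602467}
```

View pics/top0.png

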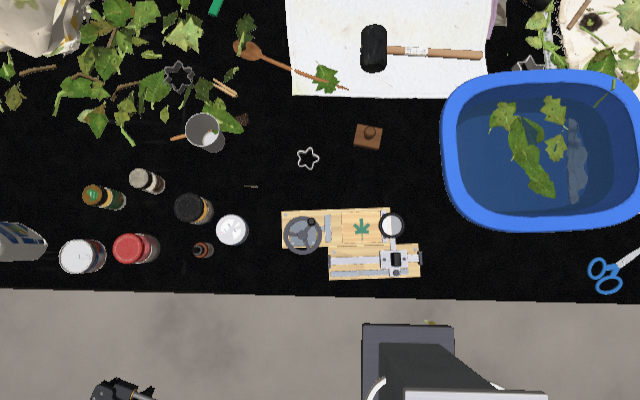

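View pics/scene0.png

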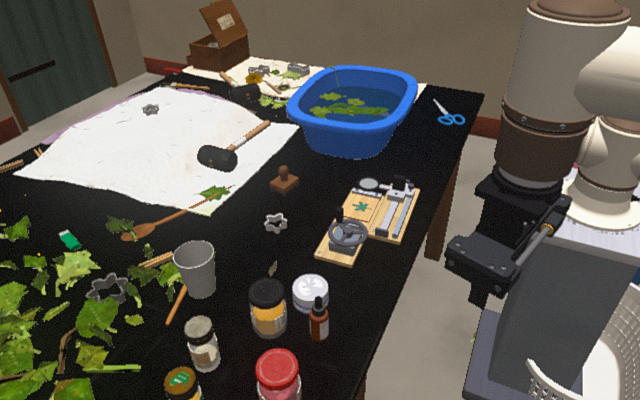

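The top view shows the jig at px (281–422, 207–280), with the wheel at about (303,234), its knob near (311,222), and the black grip near (396,259). The scene view shows the jig from its left end, with the wheel near (348,235) and the white pot in front of it near (310,288).

```bash
cat >h.py <<'E'
from plant import manip
import cv2,numpy as np
from scipy.spatial.transform import Rotation as R
def cam(n,o=None):
    m=manip.camera_model(n);K=np.array(m["intrinsics"])
    if n=="wrist":
        T=np.eye(4);T[:3,:3]=R.from_rotvec(o["eef_rot"]).as_matrix();T[:3,3]=o["eef_pos"]
        T=np.linalg.inv(T@np.array(m["hand_eye"]));return K,T[:3,:3],T[:3,3]
    return K,R.from_rotvec(m["rvec"]).as_matrix(),np.array(m["tvec"])
def ray(c,uv):
    K,Rm,t=c;return -Rm.T@t,Rm.T@np.linalg.inv(K)@np.array([*uv,1.])
def onz(c,uv,z):
    p,d=ray(c,uv);return p+d*(z-p[2])/d[2]
def proj(c,P):
    K,Rm,t=c;q=K@(Rm@np.array(P)+t);return q[:2]/q[2]
def jig(o,th,P):  # jig mm -> world
    c,s=np.cos(th),np.sin(th);x,y,z=np.array(P)/1e3
    return np.array([o[0]+c*x-s*y,o[1]+s*x+c*y,z])
def tool(o,P,yaw=0): # shift in tool units
    return R.from_rotvec(o["eef_rot"]).as_matrix().T@(np.array(P)-o["eef_pos"])/.03
E
python3 - <<'E'
from h import *
c=cam("top");im=cv2.imread("pics/top0.png");hsv=cv2.cvtColor(im,cv2.COLOR_BGR2HSV)
m=cv2.inRange(hsv,(10,40,120),(30,200,255));m[:200]=0;m[285:]=0;m[:,:270]=0;m[:,430:]=0
ys,xs=np.nonzero(m);r=cv2.minAreaRect(np.c_[xs,ys].astype(np.float32));print(r)
for p in cv2.boxPoints(r):print(p,onz(c,p,.012))
for n,uv,z in(("wheel",(303,234),.057),("knob",(311,222),.095),("grip",(396,259),.082)):print(n,onz(c,uv,z))
print("cam",ray(c,(0,0))[0]);print(manip.camera_model("wrist"))
cv2.imwrite("pics/topc.png",cv2.resize(im[195:295,265:435],None,fx=4.7,fy=4.7,interpolation=cv2.INTER_CUBIC))
E
```

```text
((350.36773681640625, 243.61392211914062), (71.2074966430664, 136.89137268066406), 87.91743469238281)
[280.67343 210.52098] [0.54500197 0.45174421 0.012     ]
[417.4744 205.5464] [0.56434317 0.132483   0.012     ]
[420.06204 276.70685] [0.400985   0.12808307 0.012     ]
[283.26108 281.68146] [0.38229695 0.43984226 0.012     ]
wheel [0.48989227 0.39615199 0.057     ]
knob [0.51406127 0.37840798 0.095     ]
grip [0.44088805 0.19656922 0.082     ]
cam [0.45612881 0.36008021 0.91879759]
{'intrinsics': array([[296.23280223,   0.        , 316.57145661],
       [  0.        , 296.23280223, 199.70566002],
       [  0.        ,   0.        ,   1.        ]]), 'hand_eye': array([[ 9.57949953e-04, -9.67828099e-01, -2.51610518e-01,
         6.86086344e-02],
       [ 9.99999508e-01,  8.62571312e-04,  4.89362406e-04,
         2.32629860e-04],
       [-2.56586672e-04, -2.51610864e-01,  9.67828449e-01,
        -1.43511925e-01],
       [ 0.00000000e+00,  0.00000000e+00,  0.00000000e+00,
         1.00000000e+00]])}
```

View pics/topc.png

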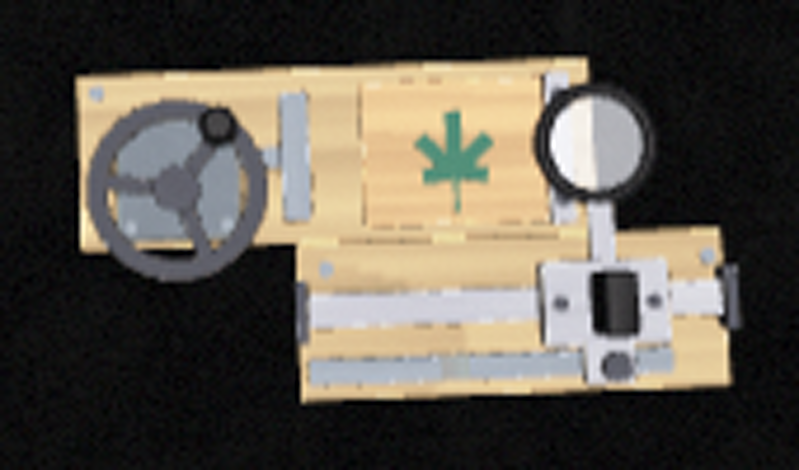

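The crop shows these points (crop px): wheel hub (178,187), knob top (218,125), grip top about (617,303), notch in the bar at about (455,366). The upper plywood edge runs (75,77)–(587,58) and the lower edge (303,403)–(732,383).

```bash
python3 - <<'E'
from h import *
c=cam("top");f=lambda u,v,z:onz(c,(265+(u+.5)/4.7-.5,195+(v+.5)/4.7-.5),z)
for a,b in(((77,77),(587,58)),((303,403),(732,383))):
    A=f(*a,.012);B=f(*b,.012);d=A-B;print(A,B,"th",np.arctan2(-d[0],d[1]))
W=f(178,187,.057);K=f(218,125,.095);G=f(617,303,.082);N=f(455,366,.018)
th=np.mean([np.arctan2(-(f(*a,.012)-f(*b,.012))[0],(f(*a,.012)-f(*b,.012))[1]) for a,b in(((77,77),(587,58)),((303,403),(732,383)))])
c_,s=np.cos(th),np.sin(th);Rj=np.array([[c_,-s],[s,c_]])
o=W[:2]-Rj@[.02,.115];print("th",th,"o",o)
for n,P in(("K",K),("G",G),("N",N)):print(n,P,"jig",Rj.T@(P[:2]-o)*1e3)
k=Rj.T@(K[:2]-W[:2])*1e3;print(k,np.hypot(*k),"a",np.arctan2(-k[1],k[0]))
o_=manip.get_obs();print(R.from_rotvec(o_["eef_rot"]).as_matrix().round(3))
print("tool shift to above wheel:",tool(o_,[K[0],K[1],.24]),)
E
```

```text
[0.54392215 0.45096648 0.012     ] [0.55948346 0.19783311 0.012     ] th 0.06139746106470637
[0.38779957 0.3355059  0.012     ] [0.4023723  0.12740992 0.012     ] th 0.06991475159521456
th 0.06565610632996047 o [0.47658989 0.28120913]
K [0.51574702 0.37847539 0.095     ] jig [45.45429788 94.48763243]
G [0.44072609 0.19681731 0.082     ] jig [-41.32338212 -81.85699881]
N [0.40756792 0.26261559 0.018     ] jig [-70.0931579  -14.02501895]
[ 25.45429788 -20.51236757] 32.69064857588199 a 0.6782983652241225
[[ 0.95  -0.313 -0.001]
 [-0.313 -0.95  -0.002]
 [ 0.     0.002 -1.   ]]
tool shift to above wheel: [12.38990204  3.45865317  0.01758086]
```

Emit:
drive_tool --pt "0.6 1.3 0.4 0 0 0 -0.55" --pt "0.6 2.7 0.75 0 0 0 -1.1" --pt "0.6 4.1 1.1 0 0 0 -1.65" --pt "0.6 5.5 1.5 0 0 0 -2.2" --pt "0.6 6.9 1.9 0 0 0 -2.75" --newtons 10

```text
time_s: 0.6
eef_pos: [0.3751, 0.4736, 0.2408]
eef_rot: [3.139, 0.109, -0.001]
contact_force: [0.7, 0.8, 0.6]
width: 0.65
finger_force: 0.0
```

```bash
python3 - <<'E'
from h import *
o=manip.get_obs();print(o["eef_pos"],R.from_rotvec(o["eef_rot"]).as_matrix().round(3).tolist(),o["qpos"])
print(tool(o,[.516-.03,.378,.18]))
E
```

```text
[0.37512694 0.47356446 0.24079435] [[0.998, 0.07, -0.001], [0.07, -0.998, -0.001], [-0.001, 0.001, -1.0]] [ 1.16847407e+00  3.50065076e-01 -4.58124834e-02 -1.97608418e-04
 -1.17584691e+00  4.72059875e-01]
[3.46626345 3.43349321 2.02700701]
```

Emit:
drive_tool --pt "0.5 1 1 0.2 0 0 0" --pt "0.5 2 2 0.4 0 0 0" --pt "0.5 3 3 0.9 0 0 0" --pt "0.5 3.5 3.4 1.4 0 0 0" --pt "0.5 3.5 3.4 1.4 0 0 0"

```text
time_s: 1.1
eef_pos: [0.4862, 0.3769, 0.1961]
eef_rot: [3.136, 0.097, -0.007]
contact_force: [-0.6, 0.1, -0.4]
width: 0.499
finger_force: 0.0
```

```bash
python3 - <<'E'
from h import *
o=manip.get_obs();im=manip.camera("wrist")[:,:,::-1].copy();cv2.imwrite("pics/w1.png",im)
c=cam("wrist",o);print(o["eef_pos"],o["qd"].round(3))
O=[.4766,.2812]
for n,P in(("axis",(20,115,57)),("knobtop",(20+34*np.cos(.678),115-34*np.sin(.678),95))):print(n,proj(c,jig(O,.0657,P)))
np.save("pics/w1.npy",np.r_[o["eef_pos"],o["eef_rot"]])
E
```

```text
[0.48620844 0.37694367 0.19606602] [ 0.052 -0.028  0.031  0.01  -0.019 -0.023]
axis [294.99922837 190.13254846]
knobtop [316.96676969 169.23638384]
```

View pics/w1.png

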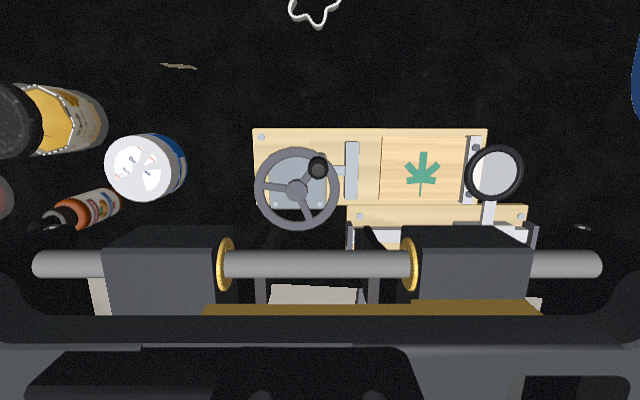

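Hub is at about (297,188) and knob top at (318,166), within 2–3 px of the prediction.

```bash
python3 - <<'E'
from h import *
v=np.load("pics/w1.npy");c=cam("wrist",dict(eef_pos=v[:3],eef_rot=v[3:]))
W=onz(c,(297,188),.057);K=onz(c,(318,166),.095);print(W,K)
W2=(W[:2]+[.48989,.396])/2
th=.0657;s,cc=np.sin(th),np.cos(th);k=np.array([[cc,s],[-s,cc]])@(K-W)[:2]*1e3;print(k,np.hypot(*k),np.arctan2(-k[1],k[0]))
o=manip.get_obs();print(o["eef_pos"],tool(o,[K[0],K[1],.082]))
E
```

```text
[0.4912584  0.39541174 0.057     ] [0.51957644 0.37703917 0.095     ]
[ 27.05073023 -20.19209331] 33.75592745737764 0.6412270324451532
[0.4858478  0.37847458 0.19750368] [1.12935599 0.10910067 3.84738984]
```

Emit:
drive_tool --pt "0.5 0.6 0.05 0.8 0 0 0" --pt "0.5 1.1 0.08 1.6 0 0 0" --pt "0.5 1.1 0.08 2.4 0 0 0" --pt "0.5 1.1 0.08 3.2 0 0 0" --pt "0.5 1.1 0.08 3.8 0 0 0"

```text
time_s: 1.65
eef_pos: [0.5177, 0.3808, 0.0843]
eef_rot: [3.139, 0.106, -0.001]
contact_force: [-0.3, 0.1, 0.0]
width: 0.503
finger_force: 0.0
```

Emit:
drive_tool --pt "0.5 0 0 0 0 0 0" --pt "0.3 0 0 0 0 0 0" --pt "0.15 0 0 0 0 0 0" --pt "0.0 0 0 0 0 0 0" --pt "0.0 0 0 0 0 0 0" --newtons 8

```text
time_s: 2.15
eef_pos: [0.519, 0.3799, 0.0865]
eef_rot: [-3.139, -0.104, -0.002]
contact_force: [0.7, -1.6, 0.6]
width: 0.222
finger_force: 0.7
```

```bash
python3 - <<'E'
from h import *
o=manip.get_obs();print(o["eef_pos"],R.from_rotvec(o["eef_rot"]).as_matrix().round(3).tolist(),o["contact_force"],o["width"],o["finger_force"])
th=.0657;s,cc=np.sin(th),np.cos(th);k=np.array([[cc,s],[-s,cc]])@(o["eef_pos"][:2]-[.4908,.3955])*1e3;print(k,np.hypot(*k),np.arctan2(-k[1],k[0]))
E
```

```text
[0.51897713 0.37993475 0.08650497] [[0.998, 0.067, 0.001], [0.066, -0.998, 0.001], [0.001, -0.001, -1.0]] [ 0.7331926  -1.63558022  0.64882601] 0.22249134695537542 0.735714950133115
[ 27.09443844 -17.3815707 ] 32.19048918835934 0.5703893695609782
```

Emit:
drive_tool --pt "0 0 0 0.1 0 0 0" --pt "0 0 0 0.1 0 0 0" --pt "0 0 0 0.1 0 0 0" --pt "0.0 0 0 0.1 0 0 0" --pt "0.0 0 0 0.1 0 0 0" --newtons 10

```text
time_s: 2.65
eef_pos: [0.5202, 0.3815, 0.0856]
eef_rot: [-3.136, -0.106, -0.008]
contact_force: [-1.7, -0.3, 9.5]
width: 0.2
finger_force: 10.0
```

Emit:
drive_tool --pt "0 -0.175 0.222 -0.1 0 0 0" --pt "0 -0.4 0.394 -0.1 0 0 0" --pt "0 -0.66 0.506 -0.1 0 0 0" --pt "0 -0.94 0.55 -0.1 0 0 0" --pt "0 -1.22 0.523 -0.1 0 0 0"

```text
time_s: 3.15
eef_pos: [0.4833, 0.363, 0.0858]
eef_rot: [-3.137, -0.105, -0.004]
contact_force: [3.1, 7.8, -2.4]
width: 0.202
finger_force: 10.0
```

```bash
cat >w.py <<'E'
from h import *
o=manip.get_obs();print(o["eef_pos"],o["contact_force"].round(1),o["width"],o["finger_force"],o["qpos"].round(2))
th=.0657;s,cc=np.sin(th),np.cos(th);k=np.array([[cc,s],[-s,cc]])@(o["eef_pos"][:2]-[.4908,.3955])*1e3;print(k,np.hypot(*k),np.arctan2(-k[1],k[0]))
E
python3 w.py
```

```text
[0.48332219 0.36303504 0.08583556] [ 3.1  7.8 -2.4] 0.20245431172796066 9.999677003611396 [ 0.91  0.5  -0.24  0.   -0.83  0.73]
[ -9.59309068 -31.90397479] 33.31502657971032 1.8628827085689663
```

Emit:
drive_tool --pt "0 -0.266 -0.125 0 0 0 0" --pt "0 -0.5 -0.284 0 0 0 0" --pt "0 -0.69 -0.495 0 0 0 0" --pt "0 -0.82 -0.746 0 0 0 0" --pt "0 -0.88 -1.02 0 0 0 0"

```text
time_s: 3.65
eef_pos: [0.4559, 0.391, 0.0858]
eef_rot: [-3.14, -0.106, -0.005]
contact_force: [9.3, 0.6, -1.2]
width: 0.2
finger_force: 10.0
```

```bash
python3 w.py
```

```text
[0.45589428 0.39097103 0.08580199] [ 9.3  0.6 -1.2] 0.2003915751560254 9.999681860654164 [ 0.98  0.49 -0.25  0.   -0.83  0.66]
[-35.12775519  -2.22754708] 35.19831175730164 3.0782647104976273
```

Emit:
drive_tool --pt "0 0.056 -0.283 0 0 0 0" --pt "0 0.132 -0.555 0 0 0 0" --pt "0 0.274 -0.8 0 0 0 0" --pt "0 0.471 -1.0 0 0 0 0" --pt "0 0.713 -1.15 0 0 0 0"

```text
time_s: 4.15
eef_pos: [0.4727, 0.4261, 0.0857]
eef_rot: [3.138, 0.105, -0.003]
contact_force: [-0.9, -0.9, 5.4]
width: 0.201
finger_force: 10.0
```

```bash
python3 w.py
```

```text
[0.47274983 0.42611144 0.0856947 ] [-0.9 -0.9  5.4] 0.20071870159076327 10.000503717392348 [ 0.99  0.55 -0.15 -0.   -0.88  0.65]
[-16.00149964  31.73043572] 35.53686172938716 -2.037874018496971
```

Emit:
drive_tool --pt "0 0.225 -0.074 0 0 0 0" --pt "0 0.45 -0.1 0 0 0 0" --pt "0 0.675 -0.08 0 0 0 0" --pt "0 0.89 -0.015 0 0 0 0" --pt "0 1.044 0.06 0 0 0 0"

```text
time_s: 4.65
eef_pos: [0.5055, 0.4268, 0.0857]
eef_rot: [3.14, 0.104, 0.0]
contact_force: [-0.8, 1.0, 6.3]
width: 0.203
finger_force: 10.0
```

```bash
python3 w.py
```

```text
[0.50549506 0.4267593  0.08571469] [-0.8  1.   6.3] 0.20329337930299773 10.000489059408046 [ 0.95  0.58 -0.08  0.   -0.91  0.69]
[16.7156182  30.22708509] 34.54111412576574 -1.0656517539598973
```

Emit:
drive_tool --pt "0 0.05 0.03 0 0 0 0" --pt "0 0.094 0.06 0 0 0 0" --pt "0 0.14 0.1 0 0 0 0" --pt "0 0.182 0.134 0 0 0 0" --pt "0 0.182 0.134 0 0 0 0"

```text
time_s: 5.15
eef_pos: [0.5108, 0.4233, 0.0857]
eef_rot: [-3.139, -0.104, 0.0]
contact_force: [-2.3, 2.2, 5.9]
width: 0.201
finger_force: 10.0
```

```bash
python3 w.py
```

```text
[0.51078534 0.42333195 0.08571587] [-2.3  2.2  5.9] 0.20109748948142067 10.000341140857927 [ 0.94  0.58 -0.08 -0.   -0.91  0.7 ]
[21.76946381 26.45980651] 34.264134528685915 -0.8823442569689752
```

Emit:
drive_tool --pt "0 0.04 0.035 0 0 0 0" --pt "0 0.08 0.07 0 0 0 0" --pt "0 0.12 0.11 0 0 0 0" --pt "0 0.12 0.11 0 0 0 0" --pt "0 0.12 0.11 0 0 0 0"

```text
time_s: 5.65
eef_pos: [0.5129, 0.4218, 0.0857]
eef_rot: [-3.137, -0.104, 0.003]
contact_force: [-7.1, 6.3, 7.1]
width: 0.202
finger_force: 10.0
```

```bash
python3 w.py; python3 w.py|tail -1
```

```text
[0.51285559 0.42179617 0.08569211] [-7.1  6.3  7.1] 0.2015116659608924 10.00041985686039 [ 0.93  0.58 -0.07 -0.   -0.91  0.71]
[23.73441783 24.79143049] 34.321095775759694 -0.8071771855808229
[23.73441783 24.79143049] 34.321095775759694 -0.8071771855808229
```

Emit:
drive_tool --pt "0.3 0 0 0 0 0 0" --pt "0.5 0 0 0 0 0 0" --pt "0.5 0 0 0 0 0 0" --pt "0.5 0 0 -0.5 0 0 0" --pt "0.5 0 0 -1.5 0 0 0"

```text
time_s: 6.15
eef_pos: [0.5134, 0.4175, 0.1277]
eef_rot: [3.133, 0.102, -0.01]
contact_force: [0.6, 1.2, -0.3]
width: 0.481
finger_force: 0.0
```

Emit:
drive_tool --pt "0.5 -0.2 0.4 -1 0 0 0" --pt "0.5 -1.0 1.4 -1.7 0 0 0" --pt "0.5 -2.2 2.4 -1.7 0 0 0" --pt "0.5 -3.0 3.2 -1.7 0 0 0" --pt "0.5 -3 3.2 -1.7 0 0 0"

```text
time_s: 6.65
eef_pos: [0.4283, 0.3139, 0.1821]
eef_rot: [3.138, 0.102, -0.004]
contact_force: [0.5, 0.8, 0.6]
width: 0.499
finger_force: 0.0
```

```bash
python3 - <<'E'
from h import *
o=manip.get_obs();im=manip.camera("wrist")[:,:,::-1].copy()
cv2.imwrite("pics/w2.png",cv2.resize(im[60:260,200:600],None,fx=2,fy=2,interpolation=cv2.INTER_CUBIC))
np.save("pics/w2.npy",np.r_[o["eef_pos"],o["eef_rot"]]);print(o["eef_pos"],o["contact_force"],o["qd"].round(3))
E
```

```text
[0.42833581 0.31391129 0.18212753] [0.5049801  0.75478321 0.59557091] [-0.001  0.064  0.112  0.033  0.029  0.004]
```

View pics/w2.png

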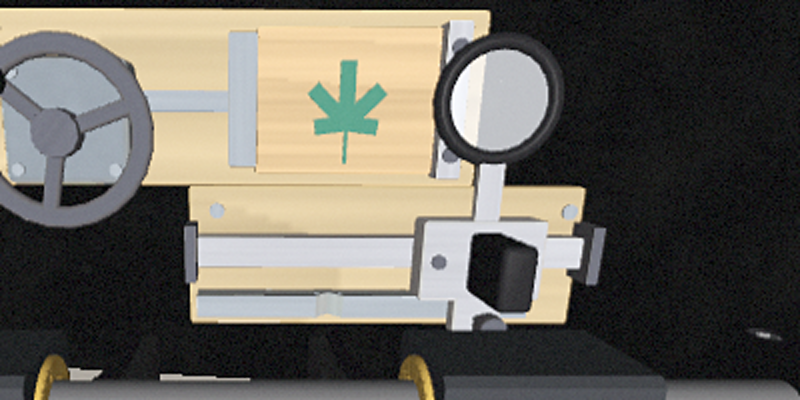

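Jaw meets the board's left edge (crop x 258). The grip's top face is centred at about crop (518,279), and the notch in the bar is at about (329,303).

```bash
python3 - <<'E'
from h import *
v=np.load("pics/w2.npy");c=cam("wrist",dict(eef_pos=v[:3],eef_rot=v[3:]))
th=.0657;s,cc=np.sin(th),np.cos(th);Ri=np.array([[cc,s],[-s,cc]]);O=np.array([.4908,.3955])-Ri.T@[.02,.115]
f=lambda u,v:(200+(u+.5)/2-.5,60+(v+.5)/2-.5)
for n,p,z in(("grip",(518,279),.082),("notch",(329,303),.02),("hub",(57,131),.057)):
    P=onz(c,f(*p),z);print(n,P,Ri@(P[:2]-O)*1e3)
o=manip.get_obs()
for y in(-80,-82,-84):
  P=jig(O,th,(-40,y,68));print(P,tool(o,P))
E
```

```text
grip [0.44150956 0.19304351 0.082     ] [-42.47591698 -83.78364518]
notch [0.40747861 0.26034124 0.02      ] [-72.01517473 -14.39688144]
hub [0.48909915 0.39503004 0.057     ] [ 18.27196684 114.64271749]
[0.44373173 0.19698154 0.068     ] [0.18681445 3.99168112 3.81780803]
[0.44386304 0.19498586 0.068     ] [0.18681806 4.05834779 3.81782359]
[0.44399434 0.19299017 0.068     ] [0.18682168 4.12501445 3.81783915]
```

Emit:
drive_tool --pt "0.6 0.1 1.5 0 0 0 0" --pt "0.6 0.15 2.9 0 0 0 0" --pt "0.6 0.18 3.9 0 0 0 0" --pt "0.6 0.18 4.09 0.3 0 0 0" --pt "0.6 0.18 4.09 1.2 0 0 0"

```text
time_s: 7.2
eef_pos: [0.4474, 0.1968, 0.1472]
eef_rot: [-3.136, -0.102, -0.009]
contact_force: [1.0, 0.5, -0.7]
width: 0.595
finger_force: 0.0
```

Emit:
drive_tool --pt "0.6 0 0 0.7 0 0 0" --pt "0.6 0 0 1.4 0 0 0" --pt "0.6 0 0 2.0 0 0 0" --pt "0.6 0 0 2.5 0 0 0" --pt "0.6 0 0 2.5 0 0 0"

```text
time_s: 7.7
eef_pos: [0.4443, 0.196, 0.068]
eef_rot: [3.137, 0.104, -0.006]
contact_force: [-0.5, -0.2, 0.3]
width: 0.598
finger_force: 0.0
```

Emit:
drive_tool --pt "0.4 0 0 0 0 0 0" --pt "0.2 0 0 0 0 0 0" --pt "0 0 0 0 0 0 0" --pt "0 0 0 0 0 0 0" --pt "0 0 0 0 0 0 0" --newtons 20

```text
time_s: 8.2
eef_pos: [0.445, 0.196, 0.0708]
eef_rot: [3.14, 0.104, 0.001]
contact_force: [4.0, -6.4, 1.4]
width: 0.234
finger_force: 3.3
```

```bash
python3 - <<'E'
from h import *
o=manip.get_obs();print(o["eef_pos"],o["contact_force"].round(1),o["width"],o["finger_force"])
th=.0657;s,cc=np.sin(th),np.cos(th);Ri=np.array([[cc,s],[-s,cc]]);O=np.array([.4908,.3955])-Ri.T@[.02,.115]
print(Ri@(o["eef_pos"][:2]-O)*1e3)
E
```

```text
[0.44501257 0.19595924 0.07075782] [ 4.  -6.4  1.4] 0.23381766649424754 3.2995472248876467
[-38.78903922 -81.10418245]
```

Emit:
drive_tool --pt "0 0 0 0 0 0 0" --pt "0 0 0 0 0 0 0" --pt "0 0 0 0 0 0 0" --pt "0 0 -0.1 0 0 0 0" --pt "0 0 -0.3 0 0 0 0"

```text
time_s: 8.7
eef_pos: [0.4445, 0.204, 0.0707]
eef_rot: [3.138, 0.104, -0.0]
contact_force: [2.4, -5.8, 6.5]
width: 0.181
finger_force: 20.0
```

Emit:
drive_tool --pt "0 0 -0.3 0 0 0 0" --pt "0 0 -0.6 0 0 0 0" --pt "0 0 -1.0 0 0 0 0" --pt "0 0 -1.4 0 0 0 0" --pt "0 0 -1.6 0 0 0 0"

```text
time_s: 9.2
eef_pos: [0.4416, 0.2524, 0.0707]
eef_rot: [3.138, 0.105, 0.0]
contact_force: [2.2, -5.5, 5.7]
width: 0.18
finger_force: 20.0
```

```bash
cat >g.py <<'E'
from h import *
o=manip.get_obs();im=manip.camera("top")[:,:,::-1];import sys
cv2.imwrite(f"pics/{sys.argv[1]}.png",im)
th=.0657;s,cc=np.sin(th),np.cos(th);Ri=np.array([[cc,s],[-s,cc]]);O=np.array([.4908,.3955])-Ri.T@[.02,.115]
es=[]
for i in range(4):
    es.append(manip.get_obs()["eef_pos"]);manip.camera("top")
e=np.mean(es,0);print(e,Ri@(e[:2]-O)*1e3,np.std(es,0),Ri@manip.get_obs()["contact_force"][:2],o["width"],o["finger_force"])
E
python3 g.py t1
```

```text
[0.44156614 0.25336271 0.07074122] [-38.45934169 -23.5982967 ] [1.86361734e-05 1.03035939e-04 1.97753709e-05] [ 0.44253292 -2.24446723] 0.17970213438170626 19.98553972109221
```

Emit:
drive_tool --pt "0 0 -0.04 0 0 0 0" --pt "0 0 -0.08 0 0 0 0" --pt "0 0 -0.12 0 0 0 0" --pt "0 0 -0.15 0 0 0 0" --pt "0 0 -0.15 0 0 0 0"

```text
time_s: 9.95
eef_pos: [0.4413, 0.2572, 0.0707]
eef_rot: [3.14, 0.104, 0.001]
contact_force: [1.4, -1.8, 4.8]
width: 0.183
finger_force: 20.0
```

Emit:
drive_tool --pt "0 0 -0.04 0 0 0 0" --pt "0 0 -0.07 0 0 0 0" --pt "0 0 -0.07 0 0 0 0" --pt "0 0 -0.07 0 0 0 0" --pt "0 0 -0.07 0 0 0 0"

```text
time_s: 10.45
eef_pos: [0.4411, 0.2624, 0.0707]
eef_rot: [-3.135, -0.105, -0.004]
contact_force: [-5.3, 6.8, 4.6]
width: 0.18
finger_force: 20.0
```

Emit:
drive_tool --pt "0 0 -0.04 0 0 0 0" --pt "0 0 -0.07 0 0 0 0" --pt "0 0 -0.07 0 0 0 0" --pt "0 0 -0.07 0 0 0 0" --pt "0 0 -0.07 0 0 0 0"

```text
time_s: 10.95
eef_pos: [0.441, 0.2635, 0.0707]
eef_rot: [-3.137, -0.105, -0.003]
contact_force: [-2.6, 4.4, 4.7]
width: 0.185
finger_force: 20.0
```

```bash
python3 g.py t2
```

```text
[0.44101434 0.26351989 0.07074387] [-38.34310229 -13.4267989 ] [1.21300046e-05 1.87221786e-05 7.51872966e-06] [-1.24480302  4.34491418] 0.18471312647115642 20.00665765022859
```

Emit:
drive_tool --pt "0 0 -0.03 0 0 0 0" --pt "0 0 -0.06 0 0 0 0" --pt "0 0 -0.09 0 0 0 0" --pt "0 0 -0.09 0 0 0 0" --pt "0 0 -0.09 0 0 0 0"

```text
time_s: 11.7
eef_pos: [0.4409, 0.264, 0.0707]
eef_rot: [3.139, 0.104, 0.001]
contact_force: [0.7, -1.8, 6.7]
width: 0.18
finger_force: 20.0
```

```bash
python3 g.py t3; python3 - <<'E'
from h import *
im=manip.camera("scene")[:,:,::-1][160:280,300:440];t=cv2.imread("pics/t3.png")[195:295,265:435]
a=cv2.resize(im,(700,600),interpolation=cv2.INTER_CUBIC);cv2.imwrite("pics/s3.png",a)
o=manip.get_obs();w=manip.camera("wrist")[:,:,::-1]
cv2.imwrite("pics/c3.png",np.vstack([cv2.resize(t,(500,294),interpolation=cv2.INTER_CUBIC),cv2.resize(im,(500,306),interpolation=cv2.INTER_CUBIC)]))
E
```

```text
[0.44092125 0.26403588 0.07073291] [-38.40211317 -12.90580889] [8.97708884e-06 2.16731555e-05 1.79562271e-05] [ 0.3864255 -1.2113386] 0.1804004243548764 19.985505777876824
```

View pics/c3.png

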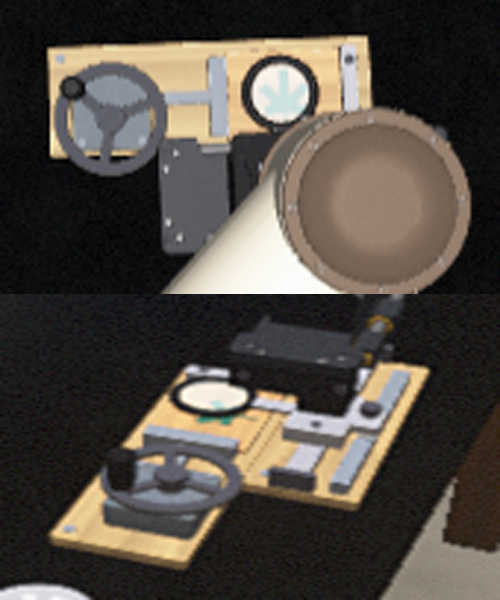

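The top view shows the jaw against the board and the loupe over the leaf. The scene view shows the grip held between the fingers. The carriage was pulled into the notch and now resists further movement, so it's seated.

```bash
python3 -c "
from plant import manip
print(manip.hand_in())"
```

```text
the job is handed in; nothing more can be done
None
```

I wound the handwheel to its stop so the jaw is tight on the board, slid the carriage left into the notch, and handed the job in at about 12 s with the grip still held; the pot, printing block and star cutter were not touched.

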